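# Check a tape measure against the set length on the measuring board

### The arm

A 6-joint arm with a two-finger parallel gripper is mounted at the origin on the work surface. World frame = base frame: x ahead of the robot, y to its left, z up, the work surface at z = 0. Lengths are in m, angles in rad, forces in N, time in s.
With the tool pointing down it reaches from about 0.35 to 0.775 m from the base axis. Payload 5.5 kg.
Tool frame: the origin (TCP) lies midway between the tips of the shut fingers; the grasp point (between the pads) lies 19 mm behind it; z points along the fingers, x is the direction in which the jaws open and shut, and the axes are right-handed (so a half turn about z gives the same grasp; the last joint's range is limited). The gripper opens to 85 mm and grips with 20 to 120 N. Pads are 22 mm wide; open, the fingers measure 114 mm over their backs; the gripper's body (76 mm by 85 mm) begins 54 mm behind the grasp point. The pads swing forward as they close: fully open they stand 13 mm farther back than shut.
Start: joints at [-1.385, 0.313, 0.046, 1.304, 0, 1.431], TCP at [0.184, -0.545, 0.231] pointing down, gripper open.
Joint ranges: [-2.76, 2.76], [-0.86, 1.69], [-1.03, 1.26], [-2.2, 2.34], [-1.47, 1.5], [-3.14, 3.14]. Speed limits (rad/s): [2.57, 2.57, 3.14, 3.14, 3.14, 3.14].

### API

Orientations are given as a unit quaternion [w, x, y, z].
In Python, from workcell import env gives the robot as it stands.
- The arm moves only by the tool servo_tool, never from a script. Its argument "targets" is a list of rows, each an object with "xyz": the shift along the tool's x, y, z in m, a list of three; "twist": the turn, a rotation vector about the tool's x, y, z in rad, a list of three; "jaw": the opening, from 0 (shut) to 1 (fully open). A call has 1 to 12 rows; each row is the pose to reach, as a shift and turn from the pose commanded when the call began, along the tool's axes at that moment; what a row does not reach only later rows make up. A row lasts 1/12 s, in which the tool goes at most 41.7 mm and 7.16 degrees, less where a joint would pass 70% of its speed; a pose out of reach is approached as far as the arm can. A call with a gripper value outside its range is refused whole. The fingers move at their own pace and stop on an object; "squeeze" is the grip in N (left out, the last holds). Time passes only in rows, so rows that repeat a pose let the fingers close. It gives the time, the measured TCP pose, the force and the opening at its end, in the units of the state.
- env.get_state(): the state, without advancing time (a new reading comes with each control period).
- env.read_camera(name): name is "side" or "top" or "wrist"; returns a dict with "color" (480x640x3 uint8, red, green, blue), "depth" (480x640 float32, m along the optical axis (not along the pixel's ray), 0 where there is no reading), "fx", "fy", "cx", "cy" (pixels), "eye" and "attitude" of the camera in the world. Camera axes: x right, y down, z forward; pixel columns grow to the right and rows downward; lengths in m; the calibration is good to about 2 mm. The wrist camera is an equidistant fisheye: a pixel r from the principal point sees the ray r / f radians off the axis. A picture is of the moment at which its call begins.
- env.hand_in(): hands the job in, once; it reports no verdict.
The state is a dict: "clock": time; "joint_pos": joint angles; "qvel": joint speeds; "tau": joint torques, N m; "tcp_pos": TCP position; "orientation": TCP orientation; "wrist_force": force on the tool from outside, world axes, zero at the start; "ft_torque": the same for the moment, N m; "finger_gap": finger opening in m.
Only numpy, scipy, OpenCV 4.12 (cv2) and the standard library are available. Lean on these libraries where they do the work, as an engineer would, in place of code of your own. Each camera call takes 0.05 s, during which the arm holds its last target. There are 200 camera calls.

### The job

Stand the tape measure gently in the pocket of the measuring board, its blade pointing along the rule, and let go of it. Then take the orange tab and pull the blade out until the black line on the tab is level with the red pointer, hold it still there for a second, and ease the blade all the way back in by hand without letting it snap. Leave the tape in its pocket and do not disturb the other things on the bench.

Things in the scene. Friction and masses are not known exactly. Their poses are not given: they have to be found in the camera images.
- tape: the tape measure: black case with green discs on its sides, 72 (x) x 40 (y) x 64 (z) mm, standing upright, about 0.3 kg. Origin at the centre of its underside; +x is the way the blade comes out, z up. Take the case from above across its 40 mm width, with the fingertips at least 27 mm above its underside so that they clear the pocket's walls.
- blade (a joint): how far the yellow blade is pulled out of the case (m): 0 fully in, at most 0.19. A spring pulls it in with 3 N, rising to 5 N.
- tab (a point): centre of the orange upright tab on the end of the blade, 12 (along x) x 24 (y) x 45 (z) mm, with a black line across the middle of its top. With the blade in, this point is 66 mm ahead of the tape's origin (30 mm in front of the case) and 35 mm above its underside; the tab reaches from 6 to 51 mm above the underside. It moves with the blade along the tape's +x. Axes as the tape's.
- board: the measuring board, fixed to the bench: wood, 370 x 110 x 12 mm, with an aluminium pocket at one end and a white rule with black ticks along one edge. Origin on the bench under the pocket's centre; +x runs along the rule (the board reaches from x = -70 to x = +300 mm), +y to the edge without the rule.
- pocket (a point): centre of the pocket's floor, 12 mm above the bench; axes as the board's. The pocket is 78 (x) x 46 (y) mm inside, walls 6 mm thick that lean outwards at the top and end 23 mm above this floor; its +x wall has a 32 mm gap in the middle for the blade.
- mark: the red pointer clipped on the board's rule edge, 12 mm wide and 8 mm tall, fixed. Its origin lies on the board's top on the centre line of the blade's path (the pointer itself lies 16 to 60 mm from it towards -y); axes as the board's. The blade is at the mark when the tab's centre has the same position along the board's x as this origin.
- jar: bystander: closed jar with blue cap, 64 mm across, 66 mm tall; origin at the centre of its underside
- bowl: bystander: blue mixing bowl, 92 mm across, 45 mm tall; origin at the centre of its underside
- spatula: bystander: spatula lying flat, 200 mm long along its x; origin at its underside
- brush: bystander: brush lying flat, 170 mm long along its x; origin at its underside
- cast: bystander: white plaster hand on a 110 x 110 mm plinth, 230 mm tall; origin at the centre of its underside
- slab: bystander: plaster slab 130 x 90 x 22 mm lying flat; origin at the centre of its underside

How it is judged:
By the outcome, as a careful person would: the job done as asked, in the order asked, and still so for the second after the job is handed in, with the robot touching nothing.
It also fails if it takes over 54 s, if anything falls off the work surface, if the arm or the gripper's body presses on something with over 40 N, if the wrist force passes 120 N, or if a joint passes its speed limit or range.

## Working session

There is one attempt and no reset: what is moved stays moved. The work goes in short steps, Python scripts to look and compute and a tool call to move; the robot and the scene stay as the last step left them, time stands still between calls to the robot, and variables do not carry over. Pictures are saved under pics/ and viewed, about 8 in all and at most 12, crops included, and the job is handed in when it is done.

Besides the shell and the picture viewer there is one more tool, called after "Call:" as name([rows], argument=value, ...), one row to a line, values as JSON. servo_tool: Moves the arm, as the interface text tells. Its arguments: {"type":"object","properties":{"targets":{"type":"array","items":{"type":"object","properties":{"xyz":{"type":"array","items":{"type":"number"}},"twist":{"type":"array","items":{"type":"number"}},"jaw":{"type":"number"}}}},"squeeze":{"type":"number"}},"required":["targets"]}

```bash
ls; mkdir -p pics; cat > h.py <<'E'
import numpy as np, cv2, pickle
from scipy.spatial.transform import Rotation as R
from workcell import env
def rot(q): q=np.array(q,float); return R.from_quat(q[[1,2,3,0]]).as_matrix() if q.size==4 else q.reshape(3,3)
def shot(n,f):
    c=env.read_camera(n); cv2.imwrite(f'pics/{f}.png',c['color'][:,:,::-1]); pickle.dump(c,open(f'pics/{f}.pkl','wb')); return c
def load(f): return pickle.load(open(f'pics/{f}.pkl','rb'))
def cloud(c):
    v,u=np.mgrid[:480,:640]; d=c['depth']
    P=np.stack([(u-c['cx'])/c['fx']*d,(v-c['cy'])/c['fy']*d,d],-1)
    return P@rot(c['attitude']).T+np.array(c['eye'])
def ray(c,u,v,z):
    r=rot(c['attitude'])@np.array([(u-c['cx'])/c['fx'],(v-c['cy'])/c['fy'],1]); e=np.array(c['eye']); return e+r*(z-e[2])/r[2]
E
python3 - <<'E'
from h import *
for n in('top','side'):
    c=shot(n,n+'0'); print(n,c['fx'],c['cx'],c['cy'],c['eye'],c['attitude'])
print(env.get_state())
E
```

```text
pics
top 460.63211762618636 318.346765663821 245.50606616927547 [ 0.45130216 -0.00738734  1.05487146] [-0.05992659  0.70558146 -0.70381959  0.05658252]
side 461.0573527379742 308.8474113881059 237.80157275302972 [0.54593829 0.92177795 0.79437316] [ 0.01649921 -0.03685875  0.90122783 -0.43145986]
{'clock': 0.1, 'joint_pos': array([-1.38458373e+00,  3.13918185e-01,  4.51001707e-02,  1.30361217e+00,
        6.27358814e-06,  1.43120117e+00]), 'qvel': array([-0.00211034,  0.00030238,  0.00267336, -0.00068933,  0.00072356,
       -0.00087553]), 'tau': array([ 2.14284424e-03, -4.81722021e+01,  2.99246943e+01,  1.26263688e-02,
       -2.75015673e-04, -8.75329889e-07]), 'tcp_pos': array([ 0.18395263, -0.54429939,  0.2305052 ]), 'orientation': array([-5.66305691e-04,  8.12426386e-01, -5.83063205e-01, -5.88797238e-04]), 'wrist_force': array([ 0.32674093, -0.94708549, -0.17122966]), 'ft_torque': array([ 0.00445665,  0.01157987, -0.05800711]), 'finger_gap': 0.0856576314772819}
```

View pics/top0.png

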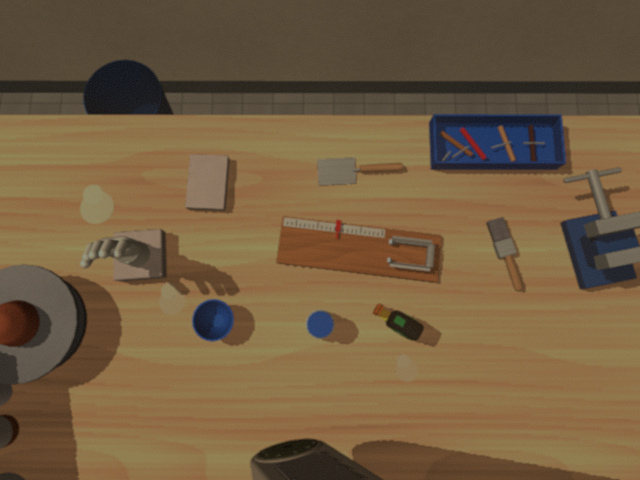

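View pics/side0.png

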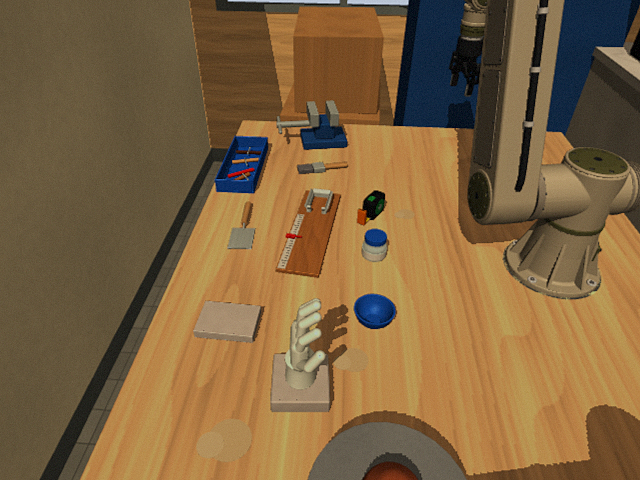

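The top view shows the tape at about (405,323) with its tab at (380,311). The board's pocket is at (412,253) and the red pointer at (339,228). The jar is at (320,324) and the bowl at (213,320). The side view agrees with this.

```bash
cat > m.py <<'E'
from h import *
c=load('top0'); P=cloud(c); z=P[...,2]; hsv=cv2.cvtColor(c['color'],cv2.COLOR_RGB2HSV); H,S,V=[hsv[...,i].astype(int) for i in range(3)]
def box(x0,y0,x1,y1):
    m=np.zeros((480,640),bool); m[y0:y1,x0:x1]=1; return m
def rep(n,m,h=None):
    k,l,st,_=cv2.connectedComponentsWithStats(m.astype(np.uint8)); i=1+np.argmax(st[1:,4]); m=l==i
    r=cv2.minAreaRect(np.argwhere(m)[:,::-1].astype(np.float32)); zz=h if h is not None else np.median(z[m])
    q=np.array([ray(c,u,v,zz) for u,v in cv2.boxPoints(r)])[:,:2]
    print(n,m.sum(),'zmed %.4f'%np.median(z[m]),'ctr',q.mean(0).round(4),'sides',np.linalg.norm(q[1]-q[0]).round(4),np.linalg.norm(q[2]-q[1]).round(4),'dirs',[np.degrees(np.arctan2(*(q[j+1]-q[j])[::-1])).round(1) for j in(0,1)])
    return m
print('table z',np.median(z[380:420,300:400]))
bd=box(265,205,455,290)
rep('board',bd&(z>.006),.012)
rep('rule',bd&(S<70)&(V>120)&(P[...,2]<.02),.0125)
rep('pocket',bd&(z>.022),.035)
rep('red',bd&((H<6)|(H>174))&(S>180)&(V>100))
tb=box(365,295,435,350)
rep('tapeall',tb&(z>.03)); rep('case',tb&(V<60)&(z>.055),.064); rep('green',tb&(H>45)&(H<80)&(S>120)); rep('tab',tb&(H<20)&(S>200)&(z>.03),.051)
rep('jar',box(295,300,345,345)&(z>.03),.066)
x,y,w,h=265,205,190,150; cv2.imwrite('pics/crop1.png',cv2.resize(c['color'][y:y+h,x:x+w,::-1],None,fx=4,fy=4,interpolation=cv2.INTER_CUBIC))
E
python3 m.py
```

```text
table z 0.0002658208621005853
board 7648 zmed 0.0118 ctr [ 0.621  -0.0956] sides 0.1172 0.3746 dirs [np.float64(-5.9), np.float64(-97.1)]
rule 260 zmed 0.0119 ctr [0.6748 0.0191] sides 0.0147 0.1144 dirs [np.float64(-5.5), np.float64(-96.6)]
pocket 619 zmed 0.0324 ctr [ 0.6049 -0.2089] sides 0.0697 0.1028 dirs [np.float64(-7.9), np.float64(-96.7)]
red 39 zmed 0.0188 ctr [ 0.6684 -0.0469] sides 0.0266 0.0079 dirs [np.float64(-9.5), np.float64(-99.6)]
tapeall 691 zmed 0.0625 ctr [ 0.4463 -0.186 ] sides 0.0441 0.0774 dirs [np.float64(-30.2), np.float64(-119.1)]
case 490 zmed 0.0627 ctr [ 0.4452 -0.1873] sides 0.0401 0.0696 dirs [np.float64(-31.0), np.float64(-119.8)]
green 86 zmed 0.0659 ctr [ 0.4551 -0.1741] sides 0.0171 0.0224 dirs [np.float64(-27.9), np.float64(-116.5)]
tab 12 zmed 0.0498 ctr [ 0.4806 -0.1288] sides 0.0184 0.0038 dirs [np.float64(-27.5), np.float64(-116.5)]
jar 668 zmed 0.0654 ctr [ 0.4477 -0.0064] sides 0.0597 0.0596 dirs [np.float64(-45.1), np.float64(-134.6)]
```

View pics/crop1.png

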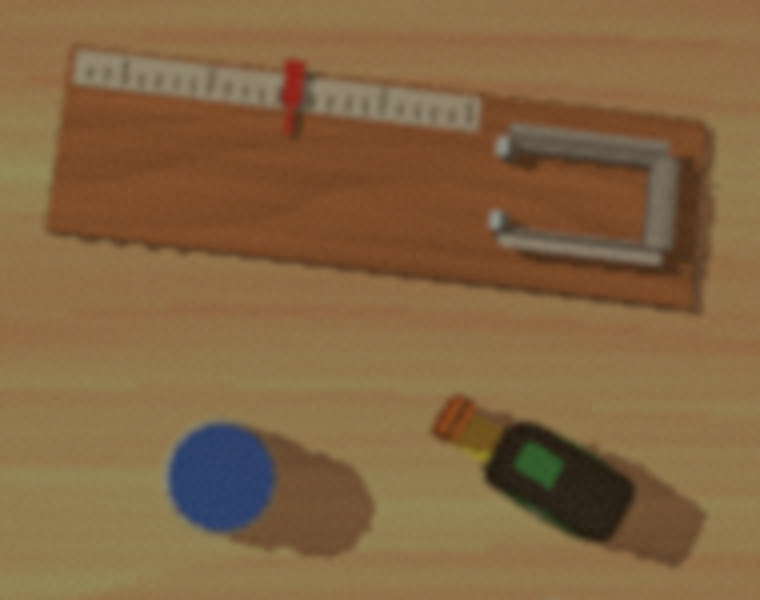

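The crop shows the case with the tab towards the upper left, the pocket's open gap facing left, and the pointer at about (291,95). All sizes and heights match the ones given, so I'll move next.

```bash
cat >> h.py <<'E'
def go(xyz,yaw):
    s=env.get_state(); T=rot(s['orientation']); a=np.radians(yaw)
    D=np.array([[np.cos(a),np.sin(a),0],[np.sin(a),-np.cos(a),0],[0,0,-1]])
    print('t %.2f'%s['clock'],'tcp',s['tcp_pos'].round(4),'gap %.4f'%s['finger_gap'],'F',s['wrist_force'].round(1),'yaw %.2f'%np.degrees(np.arctan2(T[1,0],T[0,0])))
    print('shift',(T.T@(np.array(xyz)-s['tcp_pos'])).round(4),'twist',R.from_matrix(T.T@D).as_rotvec().round(4))
E
python3 -c "
from h import *
go([.4455,-.187,.17],-30)"
```

```text
t 0.10 tcp [ 0.184  -0.5443  0.2305] gap 0.0857 F [ 0.3 -0.9 -0.2] yaw -71.33
shift [-0.2547 -0.3621  0.061 ] twist [-0.0008  0.0015 -0.7214]
```

Call:
servo_tool([
  {"xyz": [-0.01, -0.015, 0.002], "twist": [0, 0, -0.03], "jaw": 1},
  {"xyz": [-0.03, -0.043, 0.007], "twist": [0, 0, -0.09], "jaw": 1},
  {"xyz": [-0.054, -0.076, 0.013], "twist": [0, 0, -0.16], "jaw": 1},
  {"xyz": [-0.078, -0.11, 0.019], "twist": [0, 0, -0.23], "jaw": 1},
  {"xyz": [-0.102, -0.144, 0.025], "twist": [0, 0, -0.3], "jaw": 1},
  {"xyz": [-0.126, -0.178, 0.031], "twist": [0, 0, -0.37], "jaw": 1},
  {"xyz": [-0.15, -0.212, 0.037], "twist": [0, 0, -0.44], "jaw": 1},
  {"xyz": [-0.174, -0.246, 0.043], "twist": [0, 0, -0.51], "jaw": 1},
  {"xyz": [-0.198, -0.28, 0.049], "twist": [0, 0, -0.57], "jaw": 1},
  {"xyz": [-0.222, -0.314, 0.055], "twist": [0, 0, -0.64], "jaw": 1},
  {"xyz": [-0.24, -0.342, 0.059], "twist": [0, 0, -0.69], "jaw": 1},
  {"xyz": [-0.255, -0.362, 0.061], "twist": [0, 0, -0.721], "jaw": 1},
])

```text
clock: 1.1
tcp_pos: [0.4463, -0.1844, 0.1695]
orientation: [-0.0, 0.966, -0.257, -0.0]
wrist_force: [-0.3, -0.9, 0.0]
finger_gap: 0.0851
```

```bash
python3 -c "
from h import *
c=shot('wrist','w1'); print(c['fx'],c['fy'],c['cx'],c['cy'],c['eye'],c['attitude'])
go([.4455,-.187,.17],-30)"
```

```text
371.64829954431775 371.64829954431775 310.591000330703 245.0387152512399 [ 0.4867636  -0.11139326  0.31242533] [ 0.15871755  0.95322927 -0.25364784 -0.04272552]
t 1.15 tcp [ 0.4476 -0.182   0.1693] gap 0.0851 F [1.2 3.3 0.2] yaw -29.57
shift [ 0.0007  0.0054 -0.0008] twist [-0.0029  0.0014  0.0076]
```

View pics/w1.png

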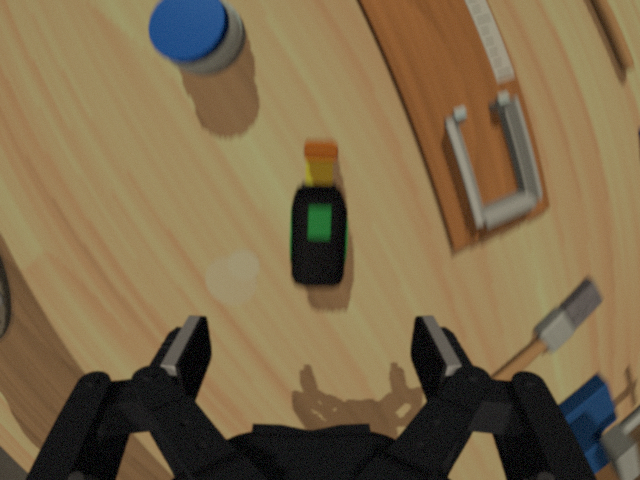

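The wrist view shows the case at about (319,235) with the tab at (321,150). The pocket is at about (490,165), and the tape looks aligned with the image's vertical. I'll refine its pose with fisheye rays.

```bash
cat >> h.py <<'E'
def wray(c,u,v,z):
    x,y=(u-c['cx'])/c['fx'],(v-c['cy'])/c['fy']; t=np.hypot(x,y)+1e-9
    r=rot(c['attitude'])@np.array([x/t*np.sin(t),y/t*np.sin(t),np.cos(t)]); e=np.array(c['eye']); return e+r*(z-e[2])/r[2]
def wrect(c,m,z,n):
    k,l,st,_=cv2.connectedComponentsWithStats(m.astype(np.uint8)); m=l==1+np.argmax(st[1:,4])
    q=np.array([wray(c,u,v,z)[:2] for v,u in np.argwhere(m)]).astype(np.float32)*1000
    (cx,cy),s,a=cv2.minAreaRect(q); print(n,m.sum(),'ctr',round(cx/1e3,4),round(cy/1e3,4),'size',np.round(s,1),'ang',round(a,1)); return m
def hsvof(c):
    h=cv2.cvtColor(c['color'],cv2.COLOR_RGB2HSV).astype(int); return h[...,0],h[...,1],h[...,2]
def win(x0,y0,x1,y1):
    m=np.zeros((480,640),bool); m[y0:y1,x0:x1]=1; return m
E
python3 - <<'E'
from h import *
c=shot('wrist','w2'); H,S,V=hsvof(c); b=win(270,120,370,300)
case=wrect(c,b&((V<45)|((H>45)&(H<85)&(S>120))),.064,'case')
wrect(c,b&(H<14)&(S>200)&(V>130),.051,'tabtop')
wrect(c,b&(H>45)&(H<85)&(S>120)&(V>60),.064,'green')
p=win(430,80,560,250); wrect(c,p&(S<60)&(V>60),.035,'pocket')
print(c['eye'],c['color'][150,321],c['color'][144,321],c['color'][157,321])
go([.4455,-.187,.17],-30)
E
```

```text
case 5156 ctr 0.4501 -0.1853 size [76.5 39.9] ang 60.6
tabtop 61 ctr 0.4832 -0.1295 size [ 2.1 18.2] ang 60.6
green 728 ctr 0.4557 -0.1762 size [22.7 16.4] ang 58.7
pocket 4338 ctr 0.6049 -0.2099 size [101.3  70. ] ang 83.2
[ 0.48764659 -0.10912019  0.3124419 ] [132  66  20] [160 140  99] [154  85  24]
t 1.20 tcp [ 0.4464 -0.184   0.1695] gap 0.0854 F [-0.4  0.8  0.8] yaw -29.67
shift [ 0.0007  0.0031 -0.0005] twist [-0.0009  0.0016  0.0058]
```

Call:
servo_tool([
  {"xyz": [0.0, 0.0, 0.01], "twist": [0, 0, 0], "jaw": 1},
  {"xyz": [0.0, 0.0, 0.03], "twist": [0, 0, 0], "jaw": 1},
  {"xyz": [0.0, 0.0, 0.05], "twist": [0, 0, 0], "jaw": 1},
  {"xyz": [0.0, 0.0, 0.06], "twist": [0, 0, 0], "jaw": 1},
  {"xyz": [0.0, 0.0, 0.06], "twist": [0, 0, 0], "jaw": 1},
])

```text
clock: 1.62
tcp_pos: [0.4429, -0.1871, 0.1075]
orientation: [-0.001, 0.966, -0.26, -0.003]
wrist_force: [-0.1, 0.1, -0.2]
finger_gap: 0.0855
```

```bash
python3 -c "
from h import *
go([.4485,-.1868,.032],-29.6)"
```

```text
t 1.62 tcp [ 0.4429 -0.1871  0.1075] gap 0.0855 F [-0.1  0.1 -0.2] yaw -30.14
shift [ 0.0051 -0.0031  0.0755] twist [ 0.0001  0.0052 -0.0094]
```

Call:
servo_tool([
  {"xyz": [0.004, -0.002, 0.01], "twist": [0, 0, -0.009], "jaw": 1},
  {"xyz": [0.004, -0.002, 0.025], "twist": [0, 0, -0.009], "jaw": 1},
  {"xyz": [0.004, -0.002, 0.04], "twist": [0, 0, -0.009], "jaw": 1},
  {"xyz": [0.004, -0.002, 0.055], "twist": [0, 0, -0.009], "jaw": 1},
  {"xyz": [0.004, -0.002, 0.068], "twist": [0, 0, -0.009], "jaw": 1},
  {"xyz": [0.004, -0.002, 0.0755], "twist": [0, 0, -0.009], "jaw": 1},
  {"xyz": [0.004, -0.002, 0.0755], "twist": [0, 0, -0.009], "jaw": 1},
  {"xyz": [0.004, -0.002, 0.0755], "twist": [0, 0, -0.009], "jaw": 1},
])

```text
clock: 2.28
tcp_pos: [0.4501, -0.188, 0.035]
orientation: [0.0, 0.967, -0.255, 0.0]
wrist_force: [-1.0, -1.1, -0.8]
finger_gap: 0.0853
```

```bash
python3 -c "
from h import *
go([.4485,-.1868,.032],-29.6)"
```

```text
t 2.28 tcp [ 0.4501 -0.188   0.035 ] gap 0.0853 F [-1.  -1.1 -0.8] yaw -29.52
shift [-0.002  -0.0003  0.003 ] twist [ 0.0001 -0.0002  0.0014]
```

Call:
servo_tool([
  {"xyz": [0, 0, 0.002], "twist": [0, 0, 0], "jaw": 0.7},
  {"xyz": [0, 0, 0.002], "twist": [0, 0, 0], "jaw": 0.55},
  {"xyz": [0, 0, 0.002], "twist": [0, 0, 0], "jaw": 0.4},
  {"xyz": [0, 0, 0.002], "twist": [0, 0, 0], "jaw": 0.3},
  {"xyz": [0, 0, 0.002], "twist": [0, 0, 0], "jaw": 0.3},
  {"xyz": [0, 0, 0.002], "twist": [0, 0, 0], "jaw": 0.3},
  {"xyz": [0, 0, 0.002], "twist": [0, 0, 0], "jaw": 0.3},
  {"xyz": [0, 0, 0.002], "twist": [0, 0, 0], "jaw": 0.3},
], squeeze=40)

```text
clock: 2.95
tcp_pos: [0.4504, -0.188, 0.0335]
orientation: [0.0, 0.967, -0.255, 0.001]
wrist_force: [0.6, 0.5, 5.5]
finger_gap: 0.0396
```

```bash
python3 -c "
from h import *
go([.4485,-.1868,.10],-29.6)"
```

```text
t 2.95 tcp [ 0.4504 -0.188   0.0335] gap 0.0396 F [0.6 0.5 5.5] yaw -29.51
shift [-0.0022 -0.0001 -0.0665] twist [ 0.0002 -0.0016  0.0016]
```

Call:
servo_tool([
  {"xyz": [0, 0, -0.004], "twist": [0, 0, 0], "jaw": 0.3},
  {"xyz": [0, 0, -0.014], "twist": [0, 0, 0], "jaw": 0.3},
  {"xyz": [0, 0, -0.028], "twist": [0, 0, 0], "jaw": 0.3},
  {"xyz": [0, 0, -0.042], "twist": [0, 0, 0], "jaw": 0.3},
  {"xyz": [0, 0, -0.056], "twist": [0, 0, 0], "jaw": 0.3},
  {"xyz": [0, 0, -0.066], "twist": [0, 0, 0], "jaw": 0.3},
  {"xyz": [0, 0, -0.07], "twist": [0, 0, 0], "jaw": 0.3},
  {"xyz": [0, 0, -0.07], "twist": [0, 0, 0], "jaw": 0.3},
])

```text
clock: 3.62
tcp_pos: [0.4504, -0.1879, 0.1038]
orientation: [0.0, 0.967, -0.255, 0.001]
wrist_force: [-0.0, 0.1, -4.0]
finger_gap: 0.0399
```

```bash
python3 - <<'E'
from h import *
c=shot('wrist','w3')
go([.606,-.2095,.105],-6.8)
E
```

```text
t 3.67 tcp [ 0.4499 -0.1877  0.103 ] gap 0.0398 F [ 0.1  0.2 -3.2] yaw -29.51
shift [ 0.1466 -0.0579 -0.0019] twist [ 2.000e-04 -6.000e-04 -3.963e-01]
```

Call:
servo_tool([
  {"xyz": [0.006, -0.002, 0], "twist": [0, 0, -0.015], "jaw": 0.3},
  {"xyz": [0.02, -0.008, 0], "twist": [0, 0, -0.054], "jaw": 0.3},
  {"xyz": [0.036, -0.014, 0], "twist": [0, 0, -0.097], "jaw": 0.3},
  {"xyz": [0.052, -0.02, 0], "twist": [0, 0, -0.14], "jaw": 0.3},
  {"xyz": [0.068, -0.027, 0], "twist": [0, 0, -0.184], "jaw": 0.3},
  {"xyz": [0.084, -0.033, 0], "twist": [0, 0, -0.227], "jaw": 0.3},
  {"xyz": [0.1, -0.039, 0], "twist": [0, 0, -0.27], "jaw": 0.3},
  {"xyz": [0.115, -0.045, -0.001], "twist": [0, 0, -0.31], "jaw": 0.3},
  {"xyz": [0.128, -0.05, -0.002], "twist": [0, 0, -0.346], "jaw": 0.3},
  {"xyz": [0.139, -0.055, -0.002], "twist": [0, 0, -0.376], "jaw": 0.3},
  {"xyz": [0.145, -0.057, -0.002], "twist": [0, 0, -0.392], "jaw": 0.3},
  {"xyz": [0.147, -0.058, -0.002], "twist": [0, 0, -0.397], "jaw": 0.3},
])

```text
clock: 4.67
tcp_pos: [0.607, -0.2095, 0.1033]
orientation: [-0.0, 0.998, -0.058, -0.001]
wrist_force: [-0.7, -1.0, -4.0]
finger_gap: 0.0394
```

Call:
servo_tool([
  {"xyz": [0, 0, 0], "twist": [0, 0, 0], "jaw": 0.3},
  {"xyz": [0, 0, 0], "twist": [0, 0, 0], "jaw": 0.3},
])

```text
clock: 4.83
tcp_pos: [0.6055, -0.2093, 0.1041]
orientation: [-0.0, 0.998, -0.059, -0.001]
wrist_force: [-0.2, -0.1, -4.0]
finger_gap: 0.0395
```

```bash
python3 - <<'E'
from h import *
c=shot('wrist','w4'); shot('top','top4'); shot('side','side4')
go([.606,-.2095,.105],-6.8)
E
```

```text
t 4.98 tcp [ 0.6056 -0.2094  0.1048] gap 0.0395 F [-0.1 -0.3 -2.4] yaw -6.79
shift [ 0.0004  0.     -0.0002] twist [-0.0001  0.0005  0.0002]
```

View pics/w4.png

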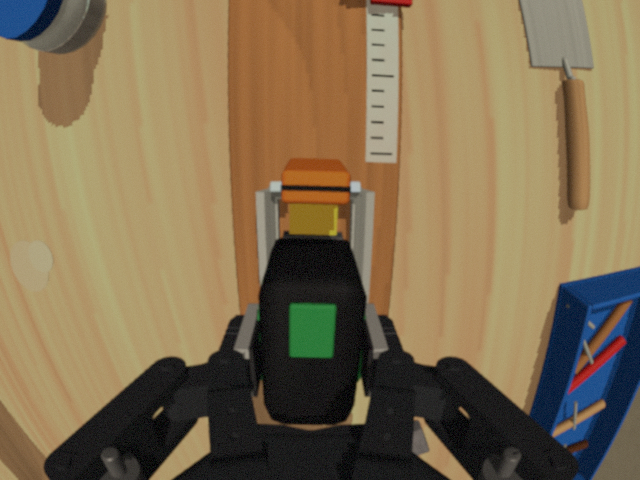

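The wrist view shows the held tape over the pocket. The tab's black line is at about (316,188), the gap posts at (275,187) and (355,187), and the board edges at columns 230 and 398. The tape looks parallel to the board and centred.

```bash
cat > m4.py <<'E'
from h import *
c=load('w4'); H,S,V=hsvof(c); zt=.071
# tab line
b=win(275,150,360,215)
tab=wrect(c,b&(H<16)&(S>170)&(V>90),zt+.051,'tab')
ln=wrect(c,win(284,182,348,195)&(V<50),zt+.051,'line')
# board edges on the wood beyond pocket, at the board's top (rule excluded)
for row in (60,90,120,150):
    u=np.arange(210,420); g=cv2.GaussianBlur(c['color'],(5,5),0)[row,u].astype(int); wood=(g[:,2]<60)
    k=u[wood]; 
    L=wray(c,k.min(),row,.012); 
    wh=u[(S[row,u]<40)&(V[row,u]>110)]; A=wray(c,wh.min(),row,.012);B=wray(c,wh.max(),row,.012)
    print(row,'woodL',k.min(),k.max(),L[:2].round(4),wray(c,k.max(),row,.012)[:2].round(4),'rule',wh.min(),wh.max(),A[:2].round(4),B[:2].round(4))
for u,v in((275,187),(355,187)): print('post',wray(c,u,v,.035)[:2].round(4))
case=wrect(c,win(255,230,370,425)&(V<40)&(win(262,230,362,425)),zt+.064,'case')
x,y,w,h=215,130,200,150; cv2.imwrite('pics/crop4.png',cv2.resize(c['color'][y:y+h,x:x+w,::-1],None,fx=4,fy=4,interpolation=cv2.INTER_CUBIC))
E
python3 m4.py
```

```text
tab 1780 ctr 0.6137 -0.1424 size [ 9.9 23.8] ang 83.2
line 179 ctr 0.6132 -0.148 size [ 1.  21.5] ang 81.8
60 woodL 229 361 [ 0.5684 -0.0783] [ 0.6498 -0.0892] rule 368 396 [ 0.6542 -0.0896] [ 0.6721 -0.0906]
90 woodL 229 362 [ 0.5659 -0.0978] [ 0.6482 -0.1086] rule 368 395 [ 0.652  -0.1089] [ 0.6692 -0.11  ]
120 woodL 230 362 [ 0.5639 -0.117 ] [ 0.6461 -0.1276] rule 368 392 [ 0.6499 -0.1279] [ 0.6653 -0.1291]Traceback (most recent call last):
  File "m4.py", line 12, in <module>
    wh=u[(S[row,u]<40)&(V[row,u]>110)]; A=wray(c,wh.min(),row,.012);B=wray(c,wh.max(),row,.012)
                                                 ~~~~~~^^
    return umr_minimum(a, axis, None, out, keepdims, initial, where)
ValueError: zero-size array to reduction operation minimum which has no identity
```

```bash
sed -i 's/(60,90,120,150)/(60,120)/' m4.py; python3 m4.py | tail -4
```

```text
120 woodL 230 362 [ 0.5639 -0.117 ] [ 0.6461 -0.1276] rule 368 392 [ 0.6499 -0.1279] [ 0.6653 -0.1291]
post [ 0.5892 -0.1602]
post [ 0.6352 -0.1656]
case 14416 ctr 0.6063 -0.2018 size [83.6 37.8] ang 79.7
```

View pics/crop4.png

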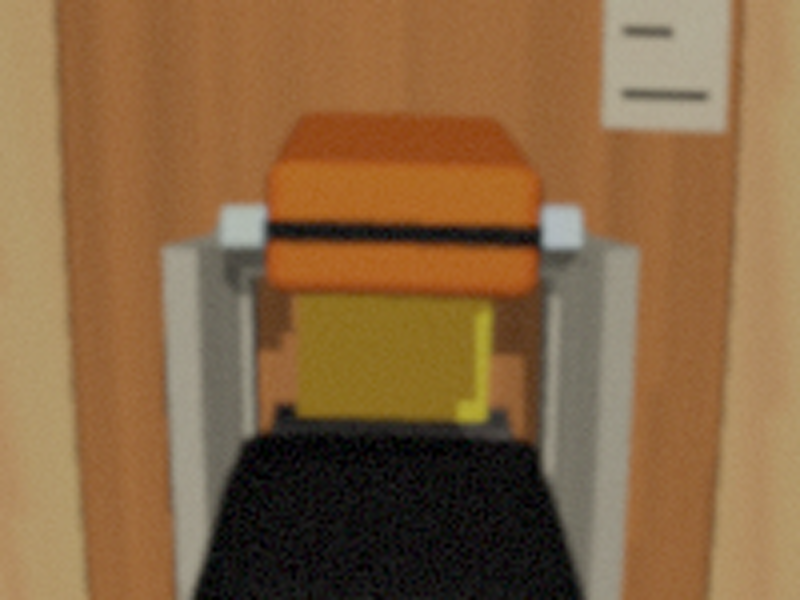

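The crop shows the wall tops symmetric about column 401 and the tab centred at column 404. Lateral alignment is therefore good, and I only need to check the position along x with the top view.

```bash
python3 - <<'E'
from h import *
c=load('w4'); zt=.071
print('walltop mid',wray(c,315.3,190,.035)[:2].round(4),'posttop',wray(c,315,186.7,.035)[:2].round(4), 'line',wray(c,316,188.3,zt+.051)[:2].round(4))
print('tab front top',wray(c,316,170.5,zt+.051)[:2].round(4),'tab rear top',wray(c,316,203.5,zt+.051)[:2].round(4),'eye',np.round(c['eye'],4))
t=load('top4'); H,S,V=hsvof(t); P=cloud(t); b=win(365,215,450,300)
m=b&(H<14)&(S>180)&(P[...,2]>.09); print('tab px',m.sum(), 'z',np.median(P[m][:,2]).round(4),'xy',(P[m][:,:2].min(0)+P[m][:,:2].max(0)).round(4)/2)
v,u=np.argwhere(m).mean(0); print(u,v,'tabtop',ray(t,u,v,zt+.051)[:2].round(4))
x,y,w,h=355,205,120,90; cv2.imwrite('pics/crop5.png',cv2.resize(t['color'][y:y+h,x:x+w,::-1],None,fx=6,fy=6,interpolation=cv2.INTER_CUBIC))
E
```

```text
walltop mid [ 0.6121 -0.1648] posttop [ 0.6122 -0.1629] line [ 0.6133 -0.1482]
tab front top [ 0.614  -0.1421] tab rear top [ 0.6127 -0.1535] eye [ 0.6143 -0.1257  0.247 ]
tab px 84 z 0.1197 xy [ 0.6116 -0.146 ]
387.23809523809524 244.25 tabtop [ 0.6095 -0.1441]
```

View pics/crop5.png

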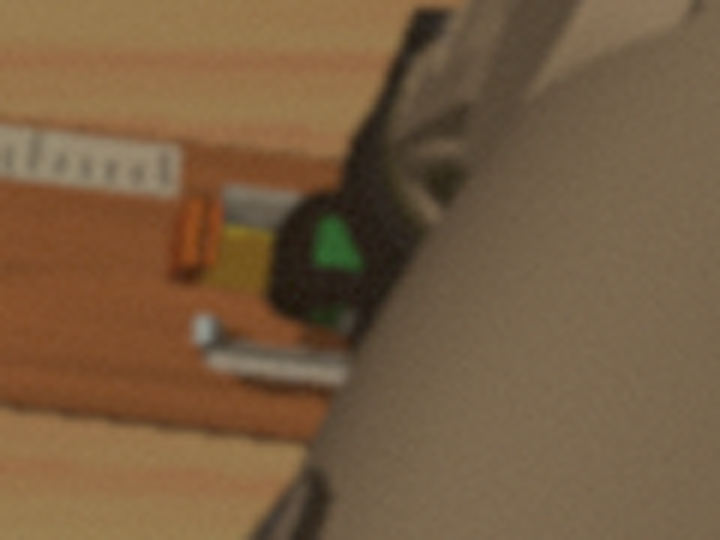

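Call:
servo_tool([
  {"xyz": [0.0004, -0.001, 0.003], "twist": [0, 0, 0], "jaw": 0.3},
  {"xyz": [0.0007, -0.003, 0.008], "twist": [0, 0, 0], "jaw": 0.3},
  {"xyz": [0.0007, -0.003, 0.014], "twist": [0, 0, 0], "jaw": 0.3},
  {"xyz": [0.0007, -0.003, 0.019], "twist": [0, 0, 0], "jaw": 0.3},
  {"xyz": [0.0007, -0.003, 0.024], "twist": [0, 0, 0], "jaw": 0.3},
  {"xyz": [0.0007, -0.003, 0.028], "twist": [0, 0, 0], "jaw": 0.3},
  {"xyz": [0.0007, -0.003, 0.032], "twist": [0, 0, 0], "jaw": 0.3},
  {"xyz": [0.0007, -0.003, 0.035], "twist": [0, 0, 0], "jaw": 0.3},
  {"xyz": [0.0007, -0.003, 0.038], "twist": [0, 0, 0], "jaw": 0.3},
  {"xyz": [0.0007, -0.003, 0.04], "twist": [0, 0, 0], "jaw": 0.3},
  {"xyz": [0.0007, -0.003, 0.04], "twist": [0, 0, 0], "jaw": 0.3},
])

```text
clock: 5.9
tcp_pos: [0.6072, -0.2066, 0.0643]
orientation: [-0.0, 0.998, -0.059, -0.0]
wrist_force: [-0.5, 0.2, -3.4]
finger_gap: 0.0396
```

```bash
python3 - <<'E'
from h import *
c=shot('wrist','w5'); go([.6056,-.2094,.0455],-6.7)
x,y,w,h=215,130,200,150; cv2.imwrite('pics/crop6.png',cv2.resize(c['color'][y:y+h,x:x+w,::-1],None,fx=4,fy=4,interpolation=cv2.INTER_CUBIC))
E
```

```text
t 5.95 tcp [ 0.6073 -0.2066  0.0646] gap 0.0393 F [-0.3 -0.4 -2.8] yaw -6.76
shift [-0.0014  0.0029  0.0191] twist [ 0.      0.0002 -0.0011]
```

View pics/crop6.png

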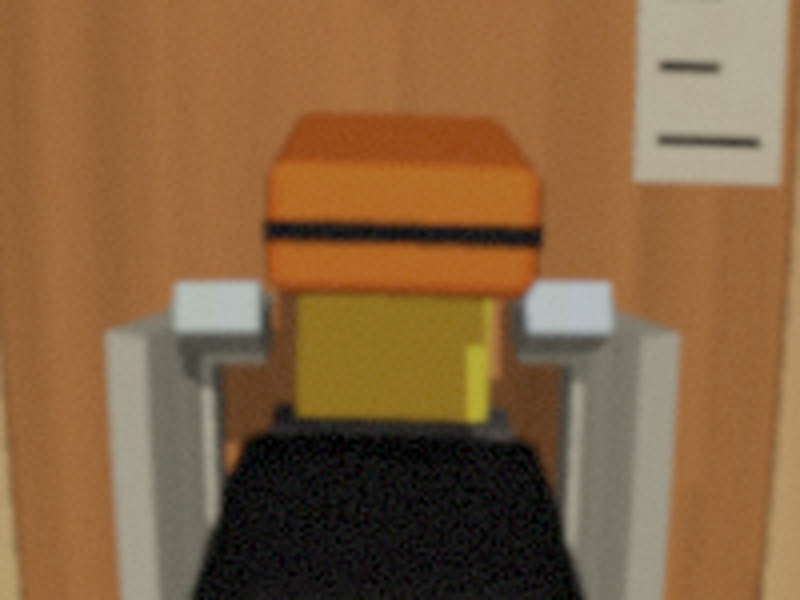

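The crop shows the tape entering the pocket. The posts and walls are centred at column 393.5 and the tab at 404, so I'll work out the lateral offset.

```bash
python3 - <<'E'
from h import *
c=load('w5'); a=np.radians(83.3); ux=np.array([np.cos(a),np.sin(a)]); uy=np.array([-ux[1],ux[0]])
w=wray(c,313.4,213,.035)[:2]; p=wray(c,313.4,206.5,.035)[:2]; t=wray(c,316,188.4,.0821)[:2]
pc=p-.047*ux; to=t-.066*ux
print('post',p.round(4),'pocket',pc.round(4),'tapeorigin',to.round(4),'err along,lat (tape-pocket) mm',(1e3*(to-pc)@ux).round(2),(1e3*(to-pc)@uy).round(2))
# wall-top widths for scale, post gap
L,Rr=wray(c,215+107/4,213,.035)[:2],wray(c,215+680/4,213,.035)[:2]; print('outer width',np.linalg.norm(L-Rr).round(4))
g1,g2=wray(c,215+268/4,206.5,.035)[:2],wray(c,215+524/4,206.5,.035)[:2]; print('gap',np.linalg.norm(g1-g2).round(4),'wall dir',np.degrees(np.arctan2(*(Rr-L)[::-1])).round(2))
E
```

```text
post [ 0.6123 -0.1626] pocket [ 0.6069 -0.2093] tapeorigin [ 0.6072 -0.2111] err along,lat (tape-pocket) mm -1.76 -0.54
outer width 0.0692
gap 0.0305 wall dir -6.79
```

Call:
servo_tool([
  {"xyz": [-0.0005, -0.001, 0.002], "twist": [0, 0, 0], "jaw": 0.3},
  {"xyz": [-0.0005, -0.001, 0.004], "twist": [0, 0, 0], "jaw": 0.3},
  {"xyz": [-0.0005, -0.001, 0.007], "twist": [0, 0, 0], "jaw": 0.3},
  {"xyz": [-0.0005, -0.001, 0.01], "twist": [0, 0, 0], "jaw": 0.3},
  {"xyz": [-0.0005, -0.001, 0.013], "twist": [0, 0, 0], "jaw": 0.3},
  {"xyz": [-0.0005, -0.001, 0.015], "twist": [0, 0, 0], "jaw": 0.3},
  {"xyz": [-0.0005, -0.001, 0.0165], "twist": [0, 0, 0], "jaw": 0.3},
  {"xyz": [-0.0005, -0.001, 0.0175], "twist": [0, 0, 0], "jaw": 0.3},
  {"xyz": [-0.0005, -0.001, 0.0175], "twist": [0, 0, 0], "jaw": 0.3},
])

```text
clock: 6.7
tcp_pos: [0.6069, -0.2056, 0.047]
orientation: [-0.0, 0.998, -0.059, -0.0]
wrist_force: [-0.3, -0.0, -3.1]
finger_gap: 0.0395
```

No contact yet, so I'll go the last 1–2 mm slowly.

Call:
servo_tool([
  {"xyz": [0, 0, 0.0005], "twist": [0, 0, 0], "jaw": 0.3},
  {"xyz": [0, 0, 0.001], "twist": [0, 0, 0], "jaw": 0.3},
  {"xyz": [0, 0, 0.0015], "twist": [0, 0, 0], "jaw": 0.3},
  {"xyz": [0, 0, 0.0015], "twist": [0, 0, 0], "jaw": 0.3},
])

```text
clock: 7.03
tcp_pos: [0.607, -0.2056, 0.0458]
orientation: [0.0, 0.998, -0.059, 0.0]
wrist_force: [0.2, -0.2, -2.7]
finger_gap: 0.0398
```

Call:
servo_tool([
  {"xyz": [0, 0, 0.0005], "twist": [0, 0, 0], "jaw": 0.3},
  {"xyz": [0, 0, 0.001], "twist": [0, 0, 0], "jaw": 0.3},
  {"xyz": [0, 0, 0.001], "twist": [0, 0, 0], "jaw": 0.3},
])

```text
clock: 7.28
tcp_pos: [0.6071, -0.2056, 0.0456]
orientation: [0.0, 0.998, -0.059, 0.0]
wrist_force: [-2.3, 1.8, 4.3]
finger_gap: 0.0397
```

It touched down with about 7 N of force change. Now I'll release and back off upward.

Call:
servo_tool([
  {"xyz": [0, 0, 0], "twist": [0, 0, 0], "jaw": 0.5},
  {"xyz": [0, 0, 0], "twist": [0, 0, 0], "jaw": 0.55},
  {"xyz": [0, 0, 0], "twist": [0, 0, 0], "jaw": 0.65},
  {"xyz": [0, 0, 0], "twist": [0, 0, 0], "jaw": 0.7},
  {"xyz": [0, 0, -0.005], "twist": [0, 0, 0], "jaw": 0.7},
  {"xyz": [0, 0, -0.02], "twist": [0, 0, 0], "jaw": 0.7},
  {"xyz": [0, 0, -0.04], "twist": [0, 0, 0], "jaw": 0.7},
  {"xyz": [0, 0, -0.06], "twist": [0, 0, 0], "jaw": 0.7},
  {"xyz": [0, 0, -0.075], "twist": [0, 0, 0], "jaw": 0.7},
  {"xyz": [0, 0, -0.08], "twist": [0, 0, 0], "jaw": 0.7},
  {"xyz": [0, 0, -0.08], "twist": [0, 0, 0], "jaw": 0.7},
])

```text
clock: 8.2
tcp_pos: [0.6082, -0.2062, 0.1268]
orientation: [0.001, 0.998, -0.059, 0.002]
wrist_force: [-0.6, -0.4, -0.5]
finger_gap: 0.06
```

```bash
python3 - <<'E'
from h import *
c=shot('wrist','w6'); shot('top','top6'); go([.614,-.145,.125],-6.7)
cv2.imwrite('pics/w6c.png',cv2.resize(c['color'][0:440,170:490,::-1],None,fx=1.35,fy=1.35,interpolation=cv2.INTER_CUBIC))
E
```

```text
t 8.30 tcp [ 0.6068 -0.2055  0.1242] gap 0.0597 F [0.  0.8 0.1] yaw -6.76
shift [ 0.0001 -0.061  -0.0008] twist [-0.0001  0.0005 -0.0011]
```

View pics/w6c.png

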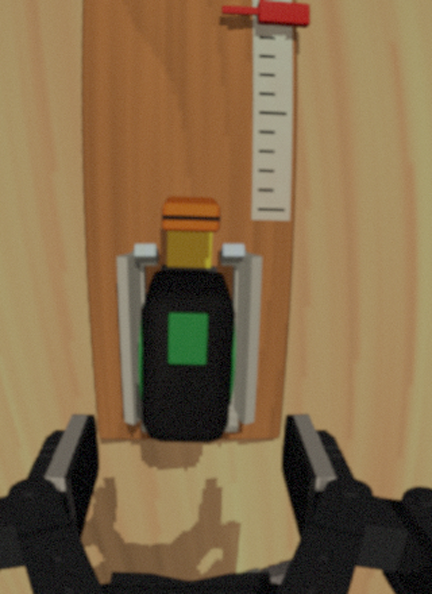

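The tape is seated between the pocket walls. The tab's line is at about full-frame (311.5,160), and the red pointer spans (335,8) to (397,10). Next I'll measure the tab and the mark along the board.

```bash
python3 - <<'E'
from h import *
a=np.radians(83.3); ux=np.array([np.cos(a),np.sin(a)]); uy=np.array([-ux[1],ux[0]])
c=load('w6'); H,S,V=hsvof(c)
m=win(285,140,340,185)&(H<16)&(S>170)&(V>90); v,u=np.argwhere(m).mean(0); print('tab mask c',u,v)
b=win(290,150,333,168)&(V<60); v,u=np.argwhere(b).mean(0); t=wray(c,u,v,.063)[:2]; print('line px',u,v,b.sum(),t.round(4))
r=win(320,0,420,30)&((H<6)|(H>174))&(S>170)&(V>90); q=np.array([wray(c,x,y,.02)[:2] for y,x in np.argwhere(r)]); al=(q-t)@ux; la=(q-t)@uy
print('red wrist: along',al.min().round(4),al.max().round(4),'lat',la.min().round(4),la.max().round(4))
body=la<-.028; print('body along mid',(al[body].min()+al[body].max())/2,'tip',np.median(al[la>-.024]))
c=load('top6'); H,S,V=hsvof(c)
r=win(325,215,352,245)&((H<6)|(H>174))&(S>150)&(V>80); q=np.array([ray(c,x,y,.02)[:2] for y,x in np.argwhere(r)]); print('red top', (q.min(0)+q.max(0))/2, q.mean(0).round(4),((q-t)@ux).mean().round(4))
m=win(365,215,450,300)&(H<14)&(S>180)&(V>60)&(cloud(c)[...,2]>.045); v,u=np.argwhere(m).mean(0); print('tab top cam',u,v,m.sum(),ray(c,u,v,.063)[:2].round(4))
go(list(t)+[.125],-6.7)
E
```

```text
tab mask c 310.53275529865124 158.25818882466282
line px 308.43243243243245 161.0 37 [ 0.6133 -0.1441]
red wrist: along 0.0962 0.1078 lat -0.0602 -0.0177
body along mid 0.10203381617671117 tip 0.10181154369896189
red top [ 0.66205478 -0.0471804 ] [ 0.6672 -0.0468] 0.1029
tab top cam 382.1969696969697 247.56060606060606 66 [ 0.6122 -0.1416]
t 8.30 tcp [ 0.6068 -0.2055  0.1242] gap 0.0597 F [0.  0.8 0.1] yaw -6.76
shift [-0.0008 -0.0618 -0.0008] twist [-0.0001  0.0005 -0.0011]
```

Call:
servo_tool([
  {"xyz": [0, -0.006, 0], "twist": [0, 0, 0], "jaw": 0.7},
  {"xyz": [0, -0.022, 0], "twist": [0, 0, 0], "jaw": 0.7},
  {"xyz": [0, -0.042, 0], "twist": [0, 0, 0], "jaw": 0.7},
  {"xyz": [0, -0.056, 0], "twist": [0, 0, 0], "jaw": 0.7},
  {"xyz": [0, -0.062, 0.005], "twist": [0, 0, 0], "jaw": 0.7},
  {"xyz": [0, -0.062, 0.02], "twist": [0, 0, 0], "jaw": 0.7},
  {"xyz": [0, -0.062, 0.04], "twist": [0, 0, 0], "jaw": 0.7},
  {"xyz": [0, -0.062, 0.06], "twist": [0, 0, 0], "jaw": 0.7},
  {"xyz": [0, -0.062, 0.075], "twist": [0, 0, 0], "jaw": 0.7},
  {"xyz": [0, -0.062, 0.083], "twist": [0, 0, 0], "jaw": 0.7},
  {"xyz": [0, -0.062, 0.086], "twist": [0, 0, 0], "jaw": 0.7},
  {"xyz": [0, -0.062, 0.086], "twist": [0, 0, 0], "jaw": 0.7},
])

```text
clock: 9.3
tcp_pos: [0.6138, -0.1436, 0.0379]
orientation: [-0.0, 0.998, -0.059, -0.001]
wrist_force: [-0.1, -0.1, 0.5]
finger_gap: 0.06
```

```bash
python3 - <<'E'
from h import *
c=shot('wrist','w7'); go([.6135,-.1441,.038],-6.7)
cv2.imwrite('pics/w7c.png',cv2.resize(c['color'][60:480,130:490,::-1],None,fx=1.4,fy=1.4,interpolation=cv2.INTER_CUBIC))
E
```

```text
t 9.35 tcp [ 0.6144 -0.1439  0.0389] gap 0.0597 F [-0.1  0.2  0.5] yaw -6.75
shift [-0.0009  0.0003  0.0009] twist [ 0.0001  0.     -0.0009]
```

View pics/w7c.png

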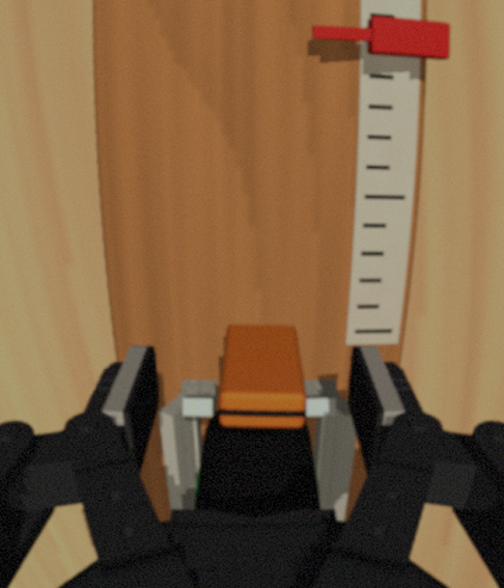

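The fingers straddle the tab, with the line at crop (262,413) and the pads at about x = 130 and 375. The pointer is clear ahead, so I'll close gently.

Call:
servo_tool([
  {"xyz": [-0.0005, 0, 0], "twist": [0, 0, 0], "jaw": 0.55},
  {"xyz": [-0.0005, 0, 0], "twist": [0, 0, 0], "jaw": 0.45},
  {"xyz": [-0.0005, 0, 0], "twist": [0, 0, 0], "jaw": 0.36},
  {"xyz": [-0.0005, 0, 0], "twist": [0, 0, 0], "jaw": 0.3},
  {"xyz": [-0.0005, 0, 0], "twist": [0, 0, 0], "jaw": 0.24},
  {"xyz": [-0.0005, 0, 0], "twist": [0, 0, 0], "jaw": 0.15},
  {"xyz": [-0.0005, 0, 0], "twist": [0, 0, 0], "jaw": 0.15},
  {"xyz": [-0.0005, 0, 0], "twist": [0, 0, 0], "jaw": 0.15},
], squeeze=30)

```text
clock: 10.02
tcp_pos: [0.6145, -0.1441, 0.0396]
orientation: [0.0, 0.998, -0.059, 0.001]
wrist_force: [-0.9, 0.7, 6.1]
finger_gap: 0.0233
```

```bash
python3 - <<'E'
from h import *
a=np.radians(83.3); s=env.get_state()['tcp_pos']
go([s[0]+.102*np.cos(a),s[1]+.102*np.sin(a),s[2]],-6.7)
E
```

```text
t 10.02 tcp [ 0.6145 -0.1441  0.0396] gap 0.0233 F [-0.9  0.7  6.1] yaw -6.75
shift [-1.00e-04 -1.02e-01 -0.00e+00] twist [ 0.0003 -0.0016 -0.0009]
```

Call:
servo_tool([
  {"xyz": [0, -0.002, -0.0005], "twist": [0, 0, 0], "jaw": 0.15},
  {"xyz": [0, -0.006, -0.001], "twist": [0, 0, 0], "jaw": 0.15},
  {"xyz": [0, -0.012, -0.001], "twist": [0, 0, 0], "jaw": 0.15},
  {"xyz": [0, -0.02, -0.001], "twist": [0, 0, 0], "jaw": 0.15},
  {"xyz": [0, -0.029, -0.001], "twist": [0, 0, 0], "jaw": 0.15},
  {"xyz": [0, -0.038, -0.001], "twist": [0, 0, 0], "jaw": 0.15},
  {"xyz": [0, -0.047, -0.001], "twist": [0, 0, 0], "jaw": 0.15},
  {"xyz": [0, -0.056, -0.001], "twist": [0, 0, 0], "jaw": 0.15},
  {"xyz": [0, -0.065, -0.001], "twist": [0, 0, 0], "jaw": 0.15},
  {"xyz": [0, -0.073, -0.001], "twist": [0, 0, 0], "jaw": 0.15},
  {"xyz": [0, -0.079, -0.001], "twist": [0, 0, 0], "jaw": 0.15},
  {"xyz": [0, -0.082, -0.001], "twist": [0, 0, 0], "jaw": 0.15},
])

```text
clock: 11.02
tcp_pos: [0.6235, -0.0614, 0.0397]
orientation: [0.0, 0.998, -0.058, -0.0]
wrist_force: [0.5, -4.8, -0.9]
finger_gap: 0.0233
```

Call:
servo_tool([
  {"xyz": [0, -0.005, 0], "twist": [0, 0, 0], "jaw": 0.15},
  {"xyz": [0, -0.01, 0], "twist": [0, 0, 0], "jaw": 0.15},
  {"xyz": [0, -0.013, 0], "twist": [0, 0, 0], "jaw": 0.15},
  {"xyz": [0, -0.015, 0], "twist": [0, 0, 0], "jaw": 0.15},
  {"xyz": [0, -0.015, 0], "twist": [0, 0, 0], "jaw": 0.15},
])

```text
clock: 11.43
tcp_pos: [0.6252, -0.0473, 0.0398]
orientation: [-0.0, 0.998, -0.059, -0.0]
wrist_force: [2.2, -4.0, -0.9]
finger_gap: 0.023
```

```bash
cat > m8.py <<'E'
import sys
from h import *
n=sys.argv[1]; c=shot('wrist','w'+n); t=shot('top','top'+n)
a=np.radians(83.3); ux=np.array([np.cos(a),np.sin(a)]); uy=np.array([-ux[1],ux[0]])
H,S,V=hsvof(c); s=env.get_state()['tcp_pos'][:2]
r=win(300,250,480,470)&((H<4)|(H>176))&(S>190)&(V>90)
k,l,st,_=cv2.connectedComponentsWithStats(r.astype(np.uint8)); r=l==1+np.argmax(st[1:,4])
print('red px',np.argwhere(r).min(0),np.argwhere(r).max(0))
q=np.array([wray(c,x,y,.02)[:2] for y,x in np.argwhere(r)])
print('red along rel tcp',((q-s)@ux).min().round(4),((q-s)@ux).max().round(4),'lat',((q-s)@uy).min().round(4),((q-s)@uy).max().round(4))
go([0.6145,-.1441,.04],-6.7)
A=c['color'][200:440,200:440,::-1]; A=cv2.resize(A,(480,480),interpolation=cv2.INTER_CUBIC); T=cv2.resize(t['color'][200:280,300:400,::-1],(320,256),interpolation=cv2.INTER_CUBIC)
o=np.zeros((480,800,3),np.uint8); o[:,:480]=A; o[:256,480:]=T; cv2.imwrite(f'pics/both{n}.png',o)
E
python3 m8.py 8
```

```text
red px [275 347] [299 432]
red along rel tcp -0.0004 0.0132 lat -0.0595 -0.0164
t 11.53 tcp [ 0.6252 -0.0477  0.0398] gap 0.0233 F [ 1.4 -4.5  0.2] yaw -6.76
shift [ 0.0008  0.097  -0.0002] twist [ 0.0001  0.0001 -0.0011]
```

View pics/both8.png

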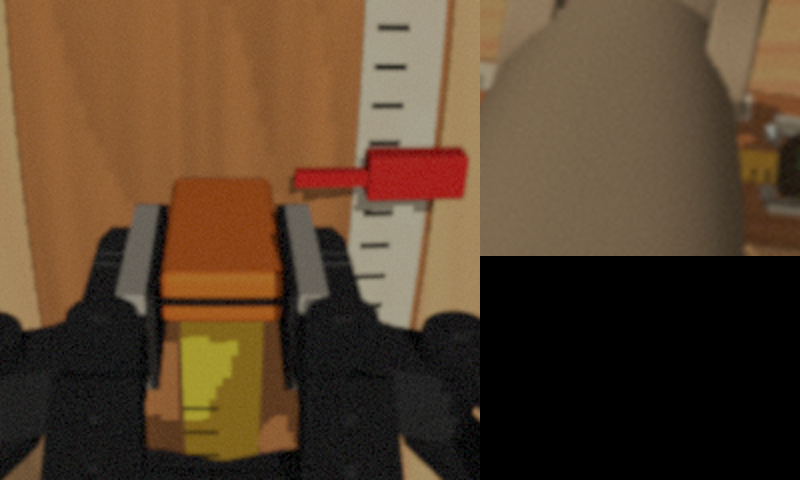

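The wrist view shows the line at about full-frame (311,350.5), with the pointer's top face centred near v = 289 and slightly ahead. I'll compute both through the same camera.

```bash
cat > m9.py <<'E'
import sys
from h import *
n=sys.argv[1]; c=load('w'+n); a=np.radians(83.3); ux=np.array([np.cos(a),np.sin(a)])
H,S,V=hsvof(c); zt=float(sys.argv[2])
ln=[]
for u in range(290,332,2):
    col=cv2.GaussianBlur(c['color'],(1,3),0)[335:375,u].sum(-1).astype(float)
    k=np.where((H[335:375,u]<18)&(S[335:375,u]>150)&(V[335:375,u]>70))[0]
    if len(k)<5: continue
    seg=col[k.min()+2:k.max()-1]; ln.append((u,335+k.min()+2+np.argmin(seg)))
ln=np.array(ln); v=np.median(ln[:,1]); print('line v',v, len(ln)); L=wray(c,310.5,v,zt)[:2]
out=[]
for u in range(392,428,4):
    red=((H[:,u]<5)|(H[:,u]>175))&(S[:,u]>150); k=np.where(red[260:320])[0]+260; vals=V[k,u]
    j=k[vals>.9*np.median(vals[len(vals)//2:])]
    out.append(((wray(c,u,j.min()-.5,.02)[:2]-L)@ux*1e3,(wray(c,u,j.max()+.5,.02)[:2]-L)@ux*1e3))
o=np.array(out); print('pointer top face rel to line mm: far',np.median(o[:,0]).round(2),'near',np.median(o[:,1]).round(2),'mid',o.mean().round(2)); print(vals.tolist())
E
python3 m9.py 8 .063
python3 - <<'E'
# same comparison in the earlier wrist view w7 (blade in): pointer and line by hand-read pixels
from h import *
c=load('w7'); a=np.radians(83.3); ux=np.array([np.cos(a),np.sin(a)])
f=lambda x,y:(130+x/1.4,60+y/1.4)
L=wray(c,*f(262,413),.063)[:2]
for p in((410,22),(410,38),(410,55),(340,28),(340,38)): print(p,((wray(c,*f(*p),.02)[:2]-L)@ux*1e3).round(1))
E
```

```text
line v 351.0 21
pointer top face rel to line mm: far 11.46 near 0.19 mid 5.88
[123, 123, 135, 146, 159, 160, 165, 164, 161, 163, 164, 164, 163, 161, 162, 164, 161, 161, 164, 163, 163, 163, 163, 160]
(410, 22) 107.7
(410, 38) 102.5
(410, 55) 97.1
(340, 28) 104.3
(340, 38) 101.1
```

Call:
servo_tool([
  {"xyz": [0, -0.002, 0], "twist": [0, 0, 0], "jaw": 0.15},
  {"xyz": [0, -0.004, 0], "twist": [0, 0, 0], "jaw": 0.15},
  {"xyz": [0, -0.0055, 0], "twist": [0, 0, 0], "jaw": 0.15},
  {"xyz": [0, -0.0055, 0], "twist": [0, 0, 0], "jaw": 0.15},
  {"xyz": [0, -0.0055, 0], "twist": [0, 0, 0], "jaw": 0.15},
])

```text
clock: 11.95
tcp_pos: [0.6259, -0.0421, 0.0397]
orientation: [-0.0, 0.998, -0.059, -0.0]
wrist_force: [2.0, -4.2, -1.7]
finger_gap: 0.0235
```

```bash
python3 m8.py 9 | tail -3; python3 m9.py 9 .063|head -2; python3 - <<'E'
from h import *
c=shot('side','side9'); H,S,V=hsvof(c); a=np.radians(83.3); ux=np.array([np.cos(a),np.sin(a)])
P=np.array([.6262,-.042,.063]); 
def proj(p): q=rot(c['attitude']).T@(np.array(p)-c['eye']); return c['fx']*q[0]/q[2]+c['cx'],c['fy']*q[1]/q[2]+c['cy']
u,v=map(int,proj(P)); print(u,v)
cv2.imwrite('pics/side9c.png',cv2.resize(c['color'][v-40:v+50,u-60:u+60,::-1],None,fx=6,fy=6,interpolation=cv2.INTER_CUBIC))
E
```

```text
red along rel tcp -0.0059 0.008 lat -0.0596 -0.0165
t 12.05 tcp [ 0.6258 -0.0422  0.0398] gap 0.0233 F [ 2.7 -4.1 -1.4] yaw -6.76
shift [ 0.0008  0.1026 -0.0002] twist [ 0.      0.0001 -0.0011]
line v 351.0 21
pointer top face rel to line mm: far 6.31 near -5.03 mid 0.63
307 223
```

View pics/side9c.png

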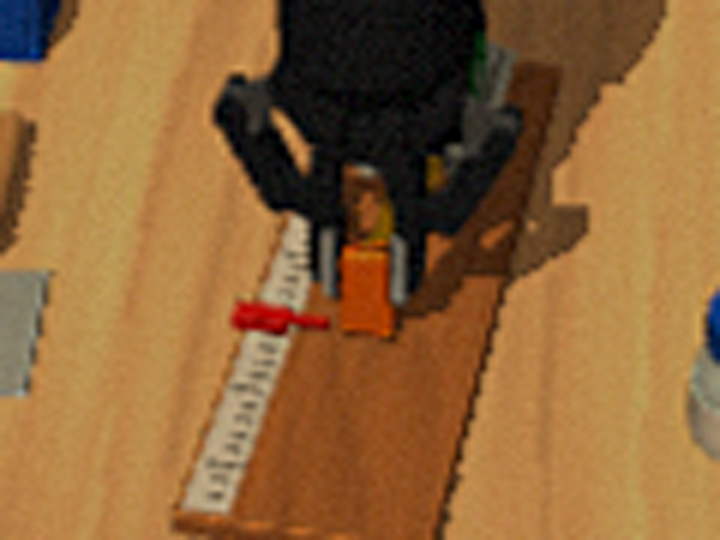

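The side crop shows the tab's lower front edge at about (365,333) and the pointer tip at about (325,322), close to level. I'll check that numerically.

```bash
python3 - <<'E'
from h import *
c=load('side9'); a=np.radians(83.3); ux=np.array([np.cos(a),np.sin(a)])
f=lambda x,y,z: ray(c,247+(x-2.5)/6,183+(y-2.5)/6,z)[:2]@ux*1e3
t=f(365,335,.018)-6; print('tab centre from front bottom',t.round(1),'from top front edge',(f(366,255,.063)-6).round(1), 'tip',f(320,322,.019).round(1))
H,S,V=hsvof(c); r=win(280,225,305,245)&((H<5)|(H>175))&(S>180); p=np.argwhere(r); print(len(p), [ (ray(c,u,v,.016)[:2]@ux*1e3).round(1) for v,u in (p.mean(0),)])
print('tcp',(env.get_state()['tcp_pos'][:2]@ux*1e3).round(1))
E
```

```text
tab centre from front bottom 30.7 from top front edge 30.8 tip 32.9
52 [np.float64(30.9)]
tcp 31.1
```

The side view gives the tab at 30.7 mm and the pointer at about 31–33 mm, and the wrist view says 0.6 mm remains. I'll nudge 0.6 mm and hold for over 1.5 s.

Call:
servo_tool([
  {"xyz": [0, -0.0006, 0], "twist": [0, 0, 0], "jaw": 0.15},
  {"xyz": [0, -0.0006, 0], "twist": [0, 0, 0], "jaw": 0.15},
  {"xyz": [0, -0.0006, 0], "twist": [0, 0, 0], "jaw": 0.15},
  {"xyz": [0, -0.0006, 0], "twist": [0, 0, 0], "jaw": 0.15},
  {"xyz": [0, -0.0006, 0], "twist": [0, 0, 0], "jaw": 0.15},
  {"xyz": [0, -0.0006, 0], "twist": [0, 0, 0], "jaw": 0.15},
  {"xyz": [0, -0.0006, 0], "twist": [0, 0, 0], "jaw": 0.15},
  {"xyz": [0, -0.0006, 0], "twist": [0, 0, 0], "jaw": 0.15},
  {"xyz": [0, -0.0006, 0], "twist": [0, 0, 0], "jaw": 0.15},
  {"xyz": [0, -0.0006, 0], "twist": [0, 0, 0], "jaw": 0.15},
  {"xyz": [0, -0.0006, 0], "twist": [0, 0, 0], "jaw": 0.15},
  {"xyz": [0, -0.0006, 0], "twist": [0, 0, 0], "jaw": 0.15},
])

```text
clock: 13.1
tcp_pos: [0.6259, -0.0416, 0.0398]
orientation: [0.0, 0.998, -0.059, -0.0]
wrist_force: [0.7, -4.5, -0.7]
finger_gap: 0.0231
```

Call:
servo_tool([
  {"xyz": [0, 0, 0], "twist": [0, 0, 0], "jaw": 0.15},
  {"xyz": [0, 0, 0], "twist": [0, 0, 0], "jaw": 0.15},
  {"xyz": [0, 0, 0], "twist": [0, 0, 0], "jaw": 0.15},
  {"xyz": [0, 0, 0], "twist": [0, 0, 0], "jaw": 0.15},
  {"xyz": [0, 0, 0], "twist": [0, 0, 0], "jaw": 0.15},
  {"xyz": [0, 0, 0], "twist": [0, 0, 0], "jaw": 0.15},
  {"xyz": [0, 0, 0], "twist": [0, 0, 0], "jaw": 0.15},
  {"xyz": [0, 0, 0], "twist": [0, 0, 0], "jaw": 0.15},
])

```text
clock: 13.77
tcp_pos: [0.626, -0.0416, 0.0398]
orientation: [0.0, 0.998, -0.059, 0.0]
wrist_force: [1.9, -4.7, -1.3]
finger_gap: 0.0236
```

```bash
python3 m8.py 10 | tail -2; python3 m9.py 10 .063|head -2
```

```text
t 13.87 tcp [ 0.6259 -0.0416  0.0398] gap 0.0229 F [ 0.4 -3.6 -1.5] yaw -6.76
shift [ 0.0007  0.1031 -0.0002] twist [ 0.0001  0.0001 -0.0011]
line v 351.0 21
pointer top face rel to line mm: far 5.86 near -5.63 mid 0.12
```

The line is level to within 0.1 mm and was held still. Now I'll ease the blade back in.

Call:
servo_tool([
  {"xyz": [0, 0.001, 0], "twist": [0, 0, 0], "jaw": 0.15},
  {"xyz": [0, 0.004, 0], "twist": [0, 0, 0], "jaw": 0.15},
  {"xyz": [0, 0.008, 0], "twist": [0, 0, 0], "jaw": 0.15},
  {"xyz": [0, 0.013, 0], "twist": [0, 0, 0], "jaw": 0.15},
  {"xyz": [0, 0.018, 0], "twist": [0, 0, 0], "jaw": 0.15},
  {"xyz": [0, 0.023, 0], "twist": [0, 0, 0], "jaw": 0.15},
  {"xyz": [0, 0.028, 0], "twist": [0, 0, 0], "jaw": 0.15},
  {"xyz": [0, 0.033, 0], "twist": [0, 0, 0], "jaw": 0.15},
  {"xyz": [0, 0.038, 0], "twist": [0, 0, 0], "jaw": 0.15},
  {"xyz": [0, 0.043, 0], "twist": [0, 0, 0], "jaw": 0.15},
  {"xyz": [0, 0.048, 0], "twist": [0, 0, 0], "jaw": 0.15},
  {"xyz": [0, 0.052, 0], "twist": [0, 0, 0], "jaw": 0.15},
])

```text
clock: 14.87
tcp_pos: [0.6198, -0.0938, 0.0398]
orientation: [0.0, 0.998, -0.059, 0.0]
wrist_force: [1.8, -2.6, -0.9]
finger_gap: 0.0234
```

Call:
servo_tool([
  {"xyz": [0, 0.004, 0], "twist": [0, 0, 0], "jaw": 0.15},
  {"xyz": [0, 0.009, 0], "twist": [0, 0, 0], "jaw": 0.15},
  {"xyz": [0, 0.014, 0], "twist": [0, 0, 0], "jaw": 0.15},
  {"xyz": [0, 0.019, 0], "twist": [0, 0, 0], "jaw": 0.15},
  {"xyz": [0, 0.024, 0], "twist": [0, 0, 0], "jaw": 0.15},
  {"xyz": [0, 0.029, 0], "twist": [0, 0, 0], "jaw": 0.15},
  {"xyz": [0, 0.033, 0], "twist": [0, 0, 0], "jaw": 0.15},
  {"xyz": [0, 0.037, 0], "twist": [0, 0, 0], "jaw": 0.15},
  {"xyz": [0, 0.04, 0], "twist": [0, 0, 0], "jaw": 0.15},
  {"xyz": [0, 0.043, 0], "twist": [0, 0, 0], "jaw": 0.15},
  {"xyz": [0, 0.0445, 0], "twist": [0, 0, 0], "jaw": 0.15},
  {"xyz": [0, 0.0445, 0], "twist": [0, 0, 0], "jaw": 0.15},
])

```text
clock: 15.87
tcp_pos: [0.6146, -0.1379, 0.0398]
orientation: [0.0, 0.998, -0.059, 0.0]
wrist_force: [1.0, -3.1, -1.6]
finger_gap: 0.0231
```

Call:
servo_tool([
  {"xyz": [0, 0.0005, 0], "twist": [0, 0, 0], "jaw": 0.15},
  {"xyz": [0, 0.001, 0], "twist": [0, 0, 0], "jaw": 0.15},
  {"xyz": [0, 0.0015, 0], "twist": [0, 0, 0], "jaw": 0.15},
  {"xyz": [0, 0.002, 0], "twist": [0, 0, 0], "jaw": 0.15},
  {"xyz": [0, 0.0025, 0], "twist": [0, 0, 0], "jaw": 0.15},
  {"xyz": [0, 0.003, 0], "twist": [0, 0, 0], "jaw": 0.15},
  {"xyz": [0, 0.003, 0], "twist": [0, 0, 0], "jaw": 0.15},
])

```text
clock: 16.45
tcp_pos: [0.6143, -0.1405, 0.0398]
orientation: [0.0, 0.998, -0.059, 0.0]
wrist_force: [1.3, -3.1, -2.1]
finger_gap: 0.0229
```

Call:
servo_tool([
  {"xyz": [0, 0.0005, 0], "twist": [0, 0, 0], "jaw": 0.15},
  {"xyz": [0, 0.001, 0], "twist": [0, 0, 0], "jaw": 0.15},
  {"xyz": [0, 0.0015, 0], "twist": [0, 0, 0], "jaw": 0.15},
  {"xyz": [0, 0.002, 0], "twist": [0, 0, 0], "jaw": 0.15},
  {"xyz": [0, 0.002, 0], "twist": [0, 0, 0], "jaw": 0.15},
  {"xyz": [0, 0.002, 0], "twist": [0, 0, 0], "jaw": 0.15},
])

```text
clock: 16.95
tcp_pos: [0.6139, -0.1418, 0.0398]
orientation: [-0.0, 0.998, -0.059, -0.0]
wrist_force: [1.1, 0.2, 0.4]
finger_gap: 0.0236
```

Call:
servo_tool([
  {"xyz": [0, 0.0005, 0], "twist": [0, 0, 0], "jaw": 0.15},
  {"xyz": [0, 0.001, 0], "twist": [0, 0, 0], "jaw": 0.15},
  {"xyz": [0, 0.0013, 0], "twist": [0, 0, 0], "jaw": 0.15},
  {"xyz": [0, 0.0013, 0], "twist": [0, 0, 0], "jaw": 0.15},
])

```text
clock: 17.28
tcp_pos: [0.6136, -0.1432, 0.0398]
orientation: [-0.0, 0.998, -0.059, -0.0]
wrist_force: [0.3, 3.2, 1.0]
finger_gap: 0.0234
```

```bash
python3 m8.py 11 | tail -2
```

```text
Traceback (most recent call last):
  File "m8.py", line 7, in <module>
    k,l,st,_=cv2.connectedComponentsWithStats(r.astype(np.uint8)); r=l==1+np.argmax(st[1:,4])
                                                                          ~~~~~~~~~^^^^^^^^^^
ValueError: attempt to get argmax of an empty sequence
```

The force along the blade flipped from −3 N to +3 N, so the blade is fully home and the case is taking the push. I'll release and retreat.

Call:
servo_tool([
  {"xyz": [0, -0.0003, 0], "twist": [0, 0, 0], "jaw": 0.25},
  {"xyz": [0, -0.0003, 0], "twist": [0, 0, 0], "jaw": 0.35},
  {"xyz": [0, -0.0003, 0], "twist": [0, 0, 0], "jaw": 0.5},
  {"xyz": [0, -0.0003, 0], "twist": [0, 0, 0], "jaw": 0.6},
  {"xyz": [0, -0.0003, 0], "twist": [0, 0, 0], "jaw": 0.6},
  {"xyz": [0, -0.0003, -0.006], "twist": [0, 0, 0], "jaw": 0.6},
  {"xyz": [0, -0.0003, -0.02], "twist": [0, 0, 0], "jaw": 0.6},
  {"xyz": [0, -0.0003, -0.04], "twist": [0, 0, 0], "jaw": 0.6},
  {"xyz": [0, -0.0003, -0.06], "twist": [0, 0, 0], "jaw": 0.6},
  {"xyz": [0, -0.0003, -0.08], "twist": [0, 0, 0], "jaw": 0.6},
  {"xyz": [0, -0.0003, -0.1], "twist": [0, 0, 0], "jaw": 0.6},
  {"xyz": [0, -0.0003, -0.11], "twist": [0, 0, 0], "jaw": 0.6},
])

```text
clock: 18.38
tcp_pos: [0.615, -0.1439, 0.1531]
orientation: [0.001, 0.998, -0.059, 0.002]
wrist_force: [0.9, -0.8, 0.1]
finger_gap: 0.0513
```

Call:
servo_tool([
  {"xyz": [-0.01, 0.005, -0.01], "twist": [0, 0, 0], "jaw": 0.6},
  {"xyz": [-0.02, 0.03, -0.02], "twist": [0, 0, 0], "jaw": 0.6},
  {"xyz": [-0.03, 0.055, -0.02], "twist": [0, 0, 0], "jaw": 0.6},
  {"xyz": [-0.03, 0.075, -0.02], "twist": [0, 0, 0], "jaw": 0.6},
  {"xyz": [-0.03, 0.08, -0.02], "twist": [0, 0, 0], "jaw": 0.6},
  {"xyz": [-0.03, 0.08, -0.02], "twist": [0, 0, 0], "jaw": 0.6},
  {"xyz": [-0.03, 0.08, -0.02], "twist": [0, 0, 0], "jaw": 0.6},
])

```text
clock: 18.97
tcp_pos: [0.5739, -0.2191, 0.1692]
orientation: [-0.0, 0.998, -0.059, -0.001]
wrist_force: [0.7, 0.6, -0.7]
finger_gap: 0.051
```

```bash
python3 - <<'E'
from h import *
c=shot('wrist','w12'); t=shot('top','top12'); go([.6,-.2,.2],-6.7)
cv2.imwrite('pics/fin.png',np.hstack([cv2.resize(c['color'][:,:,::-1],(400,300)),cv2.resize(t['color'][:,:,::-1],(400,300))]))
E
```

```text
t 19.07 tcp [ 0.5744 -0.2183  0.1694] gap 0.0513 F [-0.4  0.4 -0.6] yaw -6.72
shift [ 0.0232 -0.0212 -0.0306] twist [-0.0006  0.001  -0.0003]
```

The picture limit is reached, so I'll check numerically.

```bash
python3 - <<'E'
from h import *
c=load('w12'); H,S,V=hsvof(c); a=np.radians(83.3); ux=np.array([np.cos(a),np.sin(a)])
reg=np.ones((480,640),bool); reg[330:]=0
g=reg&(H>45)&(H<85)&(S>120)&(V>50)
k,l,st,_=cv2.connectedComponentsWithStats(g.astype(np.uint8)); i=1+np.argmax(st[1:,4]); v,u=np.argwhere(l==i).mean(0); G=wray(c,u,v,.076)[:2]
o=reg&(H<14)&(S>200)&(V>110)
k,l,st,_=cv2.connectedComponentsWithStats(o.astype(np.uint8)); 
for j in np.argsort(-st[1:,4])[:3]+1:
    v2,u2=np.argwhere(l==j).mean(0); T=wray(c,u2,v2,.063)[:2]; print('orange',st[j].tolist(),T.round(4),'tab-green along',((T-G)@ux).round(4))
print('green',st.shape,(u,v),G.round(4))
# reference after placing (blade in): w6
c=load('w6'); H,S,V=hsvof(c); g=win(270,150,360,300)&(H>45)&(H<85)&(S>120)&(V>50)
k,l,st,_=cv2.connectedComponentsWithStats(g.astype(np.uint8)); i=1+np.argmax(st[1:,4]); v,u=np.argwhere(l==i).mean(0); G=wray(c,u,v,.076)[:2]
T=wray(c,310.5,158.3,.063)[:2]; print('ref green',G.round(4),'tab',T.round(4),((T-G)@ux).round(4))
# bystanders: top view before vs after
a0,b0=load('top0'),load('top12'); d=np.abs(a0['color'].astype(int)-b0['color']).sum(-1)
for n,w in dict(jar=(300,305,340,345),bowl=(188,295,240,345),spatula=(312,150,408,190),brush=(482,212,528,296),cast=(78,225,170,285),slab=(182,150,232,214)).items(): print(n,d[w[1]:w[3],w[0]:w[2]].mean().round(1),(d[w[1]:w[3],w[0]:w[2]]>90).sum())
E
```

```text
orange [571, 297, 39, 33, 188] [ 0.8347 -0.3237] tab-green along -0.1056
orange [395, 3, 31, 13, 183] [ 0.6597 -0.0621] tab-green along 0.1337
orange [339, 130, 35, 8, 98] [ 0.6115 -0.1469] tab-green along 0.044
green (24, 5) (np.float64(357.2947247706422), np.float64(202.62270642201835)) [ 0.6066 -0.1906]
ref green [ 0.6076 -0.1916] tab [ 0.6146 -0.1427] 0.0494
jar 12.4 0
bowl 10.9 0
spatula 13.6 0
brush 46.4 317
cast 12.4 0
slab 13.8 0
```

```bash
python3 - <<'E'
from h import *
a=np.radians(83.3); ux=np.array([np.cos(a),np.sin(a)])
c=load('w12'); H,S,V=hsvof(c)
for f in('w6','w12'):
    c=load(f); H,S,V=hsvof(c)
    b=win(285,140,340,185) if f=='w6' else win(325,95,385,165)
    dk=b&(V<50); y=b&(H<16)&(S>170)&(V>80)
    k,l,st,_=cv2.connectedComponentsWithStats(y.astype(np.uint8),connectivity=8); print(f,[s.tolist() for s in st[1:] if s[4]>25])
    m=np.argwhere(y); print(m.min(0),m.max(0)); print('rear top edge', wray(c,m[:,1].mean(),m[:,0].max()+.5,.063)[:2].round(4), 'along',(wray(c,m[:,1].mean(),m[:,0].max()+.5,.063)[:2]@ux).round(4))
d0,d1=load('top0')['depth'],load('top12')['depth']; w=np.s_[212:296,482:528]; dd=d1[w]-d0[w]; print('brush depth diff: median',np.median(dd),'max rise mm',-dd.min()*1e3,'px>6mm',(np.abs(dd)>.006).sum())
E
```

```text
w6 [[289, 144, 45, 17, 631], [289, 162, 45, 13, 391]]
[141 286] [184 339]
rear top edge [ 0.6128 -0.1574] along -0.0849
w12 [[334, 119, 43, 21, 652]]
[ 95 325] [163 384]
rear top edge [ 0.609  -0.1664] along -0.0942
brush depth diff: median -0.6751265 max rise mm 1080.0691 px>6mm 3864
```

```bash
python3 - <<'E'
from h import *
a=np.radians(83.3); ux=np.array([np.cos(a),np.sin(a)])
for f,u0,r in(('w6',311,(142,178)),('w12',355,(112,150))):
    c=load(f); p=c['color'][r[0]:r[1],u0-15:u0+15].mean(1).astype(int); k=np.argmin(p[8:-8].sum(1))+8 if f=='w6' else None
    print(f,[(r[0]+i,q.tolist()) for i,q in enumerate(p)][::1] if f=='w12' else r[0]+k)
    for v in ((r[0]+k,) if k else (136,138,141,142,144)): print(v,(wray(c,u0,v,.063)[:2]@ux).round(4))
E
```

```text
w6 161
161 -0.0715
w12 [(112, [145, 95, 52]), (113, [145, 95, 53]), (114, [145, 95, 53]), (115, [145, 96, 53]), (116, [145, 95, 52]), (117, [145, 95, 52]), (118, [144, 94, 52]), (119, [148, 92, 48]), (120, [154, 90, 38]), (121, [159, 92, 33]), (122, [161, 94, 31]), (123, [161, 95, 32]), (124, [161, 94, 32]), (125, [162, 94, 33]), (126, [153, 87, 30]), (127, [123, 68, 26]), (128, [77, 44, 24]), (129, [76, 41, 20]), (130, [122, 65, 25]), (131, [151, 84, 29]), (132, [160, 89, 29]), (133, [161, 90, 30]), (134, [159, 86, 28]), (135, [150, 78, 26]), (136, [132, 69, 22]), (137, [118, 74, 23]), (138, [125, 92, 29]), (139, [131, 100, 32]), (140, [133, 101, 33]), (141, [133, 101, 34]), (142, [133, 101, 33]), (143, [132, 100, 32]), (144, [133, 101, 33]), (145, [133, 101, 34]), (146, [133, 101, 34]), (147, [132, 100, 33]), (148, [132, 100, 32]), (149, [132, 100, 34])]
136 -0.0756
138 -0.077
141 -0.079
142 -0.0797
144 -0.081
```

The tab line and the green label both sit about 1 mm forward of the first placing. Their separation is unchanged, so the blade is fully in. The change at the brush is only the arm covering it in the top view.

```bash
python3 -c "
from workcell import env
print(env.hand_in())"
```

```text
the job is handed in; nothing more can be done
None
```

The job is done and handed in at about 19 s on the robot's clock; no verdict was reported. I stood the tape in the pocket and let go of it. I then pulled the tab about 103 mm to the pointer, held it there for about 1.8 s, eased the blade back in by hand and withdrew.

**At the mark:** the wrist camera put the tab's line within about 0.1 mm of the middle of the pointer. The side camera is much coarser. Its readings, taken 0.6 mm before the final position, put the pointer anywhere from level with the tab to 2 mm ahead of it.

**Blade in:** the force along the blade went from −3 N to +3 N on the way back, which means it reached its stop. The distance from tab to case label matched the value from before the pull. The tape ended about 1 mm further forward in its pocket than where I first set it.

**Other things on the bench:** the jar, bowl, spatula, cast and slab were unchanged in the top view. The brush was hidden by the arm, so I could not compare it, but the gripper never went near it. The final wrist and top pictures were checked by numbers only, because the viewing limit had been reached.

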